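# Dress a terracotta corbel on the rubbing bar and put it away

## Robot

A 6-joint arm with a two-finger parallel gripper is mounted at the origin on the work surface. World frame = base frame: x ahead of the robot, y to its left, z up, the work surface at z = 0. Lengths are in mm, angles in rad, forces in N, time in s.
With the tool pointing down it reaches from about 400 to 925 mm from the base axis. Payload 12.5 kg.
Tool frame: the origin (TCP) lies midway between the tips of the shut fingers; the grasp point (between the pads) lies 19 mm behind it; z points along the fingers, y is the line along which they close (so a half turn about z gives the same grasp; the last joint's range is limited). The gripper opens to 95 mm and grips with 3 to 60 N. Pads are 20 mm wide; open, the fingers measure 119 mm over their backs; the gripper's body (75 mm by 180 mm) begins 59 mm behind the grasp point.
Start: joints at [-1.342, 0.491, 1.559, -0, 1.092, -0.106], TCP at [205.386, -590.308, 214.661] pointing down, gripper open.
Joint ranges: [-3.1, 3.1], [-0.84, 2.19], [0.05, 2.79], [-1.13, 4.28], [0.06, 2.93], [-2.69, 2.69]. Speed limits (rad/s): [2.22, 2.22, 2.79, 3.14, 3.14, 3.14].

## Interface

Orientations are given as [roll, pitch, yaw] about the fixed x, y, z axes, in that order (R = Rz(yaw) Ry(pitch) Rx(roll)).
In Python, from cell import env gives the robot as it stands.
- The arm moves only by the shell command python3 -m inch 'ROWS'. ROWS is JSON, a list of rows, each a list of 7 numbers: the turn, a rotation vector about the tool's x, y, z in rad, then the shift along the tool's x, y, z in cm, then the closure, from -1 (fully open) to 1 (shut). A call has 1 to 20 rows; each row shifts and turns the commanded pose from where the row before left it, along the tool's axes as they then stand; what a row does not reach is not made up. A row lasts 1/8 s, in which the tool goes at most 62.5 mm and 10.7 degrees, less where a joint would pass 70% of its speed; a pose out of reach is approached as far as the arm can. A call with a gripper value outside its range is refused whole. The fingers move at their own pace and stop on an object; the grip force is fixed at half the most. Time passes only in rows, so rows that do not move let the fingers close. It gives the time, the measured TCP pose, the force, the opening and the grip force at its end, in the units of the state.
- env.state(): the state, without advancing time (a new reading comes with each control period).
- env.read_camera(name): name is "scene" or "top"; returns a dict with "img" (420x560x3 uint8, red, green, blue), "depth" (420x560 float32, mm along the optical axis (not along the pixel's ray), 0 where there is no reading), "fx", "fy", "cx", "cy" (pixels), "D" ([k1, k2, p1, p2, k3] as OpenCV has them; the pictures are not rectified), "position" and "orientation" of the camera in the world. Camera axes: x right, y down, z forward; pixel columns grow to the right and rows downward; lengths in mm; the calibration is good to about 2 mm. A picture is of the moment at which its call begins.
- env.job_done(): hands the job in; it is judged then, once.
Trained networks look in a picture, given as the dict that the camera call returned (one of the last four; its "shot" number tells which), for a name from the list of things; names that differ only in an ending like _2 or _b are one class to them, and where a whole thing is asked for, a point or a joint stands for the part that bears it (a point fixed in the world has none). Each returns a list of dicts, best first, with "score" (0 to 1); they miss things now and then, are a little off and sometimes report something else, mostly with a low value. They report only what shows in the picture. A call takes as long as a camera call. They do not tell look-alikes from the thing itself.
- env.find_in(picture, target): "centre" ([x, y, z] in mm, in the coordinates of the camera as it stood for that picture, good to about 4 mm: the middle of the surface that is visible of it).
- env.trace(picture, target): "mask" (420x560 bool, what is visible of it).
The state is a dict: "t": time; "joints": joint angles; "qvel": joint speeds; "tau": joint torques, N m; "eef_pos": TCP position; "tcp_rot": TCP orientation; "ft_force": force on the tool from outside, world axes, zero at the start; "moment": the same for the moment, N m; "opening": opening from 0.0 (shut) to 1.0 (fully open); "grip_force": force on a finger pad.
Only numpy, scipy, OpenCV 4.12 (cv2) and the standard library are available. Lean on these libraries where they do the work, as an engineer would, in place of code of your own. Each camera call takes 0.05 s, during which the arm holds its last target. There are 200 camera calls.

## Task

True up the two mating faces of the L-shaped terracotta corbel on the rubbing bar, keeping it flat on the table: press the long outer face lightly and flat against the sprung bar at the bent stop end and slide it along, pressed all the way, to the bar's open end, then turn the corbel and do the same with the short outer face. Afterwards lay the corbel the same way up, flat in the open drawer, and push the drawer fully home. Leave the brush tin, the pot and the scraper where they are.

Things in the scene. Friction and masses are not known exactly. Their poses are not given: they have to be found in the camera images.
- corbel: terracotta wall corbel, 0.48 kg +/- 30 %, on its side: a thick L from above, 54 mm high, legs 32 mm thick; long leg 100, short leg 72 mm (outer lengths). Origin on the underside, z up; the L's outer corner is at x -40, y -27 mm, the long leg runs from there along +x (to x +60), the short along +y (to y +45). A gusset fills the inner corner, to x +3 mm and to y +16; it balances at the origin
- long_face (a point): centre of the corbel's long outer face (100 mm, looks to the corbel's -y), at its lower edge: x +10, y -27, z 0 mm in the corbel's frame; axes as the corbel's
- short_face (a point): centre of the corbel's short outer face (72 mm, looks to the corbel's -x), at its lower edge: x -40, y +9, z 0 mm in the corbel's frame; axes as the corbel's
- bar: rubbing bar: dark abrasive bar 200 mm long (its y), 30 wide (x), 25 high, on the table, turned up to 0.25 rad, on the robot's left or right; origin at the centre of its underside. It is sprung: gives along its +x by up to 6 mm at 2 N/mm. Behind it a bent steel bracket 22 mm high (x +22 to +26 mm, low bolted foot to +57), with a stop tab across the +y end (y +102 to +106)
- bar_face (a point): centre of the rubbing face (the bar's side towards the robot) with the bar unpressed, at table height, x -15 mm in the bar's frame; fixed: it does not move when the bar gives. +x points into the bar, +y to the stop tab, which juts out 26 mm in front of this face, -y to the open end
- cabinet: grey steel one-drawer cabinet, fixed, on the other side from the bar, turned up to 0.15 rad; 200 mm deep (x -60 to +140 mm of its origin), 200 wide (y), 100 high, origin at table height; +x away from the robot, the drawer comes out to -x. The roof's underside is 95 mm over the table
- drawer (a joint): how far the drawer is out, m: 0 fully home against its stop, 0.16 at most, starts 0.13 to 0.15; slides with about 2.5 N of friction and some damping, stays where it is left. With it out by d, its inside is open to above over the d nearest its front panel
- drawer_front (a point): on the drawer: middle of the inner side of its front panel, on its inner floor (14 mm over the table); axes as the cabinet's, +x into the drawer. Inside 186 mm long (x), 170 wide, side walls 36 high. Front panel 12 mm thick, 198 wide, 8 to 96 mm over the table; on its outside a pull lip 90 wide, 6 thick juts out 17 mm, 88 mm over the table
- tin: bystander: steel tin of brushes, 76 mm across, 180 mm high with brushes, origin at the centre of its underside; stands near the middle at the back
- pot: bystander: small terracotta pot, 72 mm across the rim, 70 mm high, origin at the centre of its underside; stands between bar and cabinet, before the tin
- scraper: bystander: flat scraper 160 mm long lying on the table, origin near its middle, length along its x; lies between bar and cabinet, near the robot
Things that resemble listed ones, but are neither listed nor needed, are in the scene too. What is shaped like the corbel but blue is not meant. Leave any red look-alike of the part that bears bar alone.

How it is judged (in metres and radians):
On the way, in this order (a step that is already met when the one before it is completed fails the run):
1. the long outer face is pressed flat on the bar near the stop (contact force between corbel and bar above 0.5 N and x of long_face in the frame of bar_face above -0.007 m and angle between the x axis of corbel and the y axis of bar_face, either way round below 0.09 rad and z of long_face in the frame of bar_face below 0.012 m and y of long_face in the frame of bar_face above 0.027 m).
2. the long face, still pressed, passes the middle of the bar (contact force between corbel and bar above 0.5 N and x of long_face in the frame of bar_face above -0.007 m and angle between the x axis of corbel and the y axis of bar_face, either way round below 0.09 rad and z of long_face in the frame of bar_face below 0.012 m and y of long_face in the frame of bar_face between -0.012 and 0.012 m).
3. the long face, still pressed, gets to the open end (contact force between corbel and bar above 0.5 N and x of long_face in the frame of bar_face above -0.007 m and angle between the x axis of corbel and the y axis of bar_face, either way round below 0.09 rad and z of long_face in the frame of bar_face below 0.012 m and y of long_face in the frame of bar_face below -0.027 m).
4. the short outer face is pressed flat on the bar near the stop (contact force between corbel and bar above 0.5 N and x of short_face in the frame of bar_face above -0.007 m and angle between the y axis of corbel and the y axis of bar_face, either way round below 0.09 rad and z of short_face in the frame of bar_face below 0.012 m and y of short_face in the frame of bar_face above 0.038 m).
5. the short face, still pressed, passes the middle of the bar (contact force between corbel and bar above 0.5 N and x of short_face in the frame of bar_face above -0.007 m and angle between the y axis of corbel and the y axis of bar_face, either way round below 0.09 rad and z of short_face in the frame of bar_face below 0.012 m and y of short_face in the frame of bar_face between -0.012 and 0.012 m).
6. the short face, still pressed, gets to the open end (contact force between corbel and bar above 0.5 N and x of short_face in the frame of bar_face above -0.007 m and angle between the y axis of corbel and the y axis of bar_face, either way round below 0.09 rad and z of short_face in the frame of bar_face below 0.012 m and y of short_face in the frame of bar_face below -0.038 m).
7. the corbel lies in the still open drawer, let go (x of corbel in the frame of drawer_front between 0.02 and 0.165 m and y of corbel in the frame of drawer_front between -0.065 and 0.065 m and z of corbel in the frame of drawer_front below 0.006 m and angle between corbel's own z axis and vertical below 0.1 rad and contact force between corbel and the fingers below 0.1 N and value of joint drawer above 0.1 m), for 0.2 s.
At the end, for the whole second after the job is handed in: the corbel lies flat (within 0.1 rad, the way up it started) on the drawer's floor, and the drawer is home (less than 4 mm out), all at rest (x of corbel in the frame of drawer_front between 0.02 and 0.165 m and y of corbel in the frame of drawer_front between -0.065 and 0.065 m and z of corbel in the frame of drawer_front below 0.006 m and angle between corbel's own z axis and vertical below 0.1 rad and value of joint drawer below 0.004 m and linear speed of corbel below 0.02 m/s); the robot touches nothing.
It fails at once if the tin is moved by more than 25 mm (distance of tin from where it was at the start of the episode above 0.025 m).
It fails at once if the pot is moved by more than 25 mm (distance of pot from where it was at the start of the episode above 0.025 m).
It fails at once if the scraper is moved by more than 25 mm (distance of scraper from where it was at the start of the episode above 0.025 m).
It also fails if it takes over 72 s, if anything falls off the work surface, if the arm or the gripper's body presses on something with over 40 N, if the wrist force passes 120 N, or if a joint passes its speed limit or range.

## Working session

There is one attempt and no reset: what is moved stays moved. The work goes in short steps, Python scripts to look and compute and a shell command to move; the robot and the scene stay as the last step left them, time stands still between calls to the robot, and variables do not carry over. Pictures are saved under pics/ and viewed, at most 10 in all, crops included, and the job is handed in when it is done.

```bash
ls; mkdir -p pics; cat > h.py <<'E'
import numpy as np, cv2
from scipy.spatial.transform import Rotation as R
from cell import env
def cloud(p):
    h,w=p["depth"].shape
    K=np.array([[p["fx"],0,p["cx"]],[0,p["fy"],p["cy"]],[0,0,1.]])
    u,v=np.meshgrid(np.arange(w),np.arange(h))
    n=cv2.undistortPoints(np.stack([u,v],-1).reshape(-1,1,2).astype(np.float64),K,np.array(p["D"],float)).reshape(h,w,2)
    c=np.dstack([n,np.ones((h,w))])*p["depth"][...,None]
    return tow(p,c)
def tow(p,c):
    return np.asarray(c)@rot(p["orientation"]).T+np.array(p["position"])
def rot(o):
    o=np.array(o,float)
    return o if o.shape==(3,3) else R.from_euler("xyz",o).as_matrix()
def save(p,n): cv2.imwrite("pics/"+n,p["img"][:,:,::-1])
E
python3 - <<'E'
from h import *
s=env.state();print(s)
for n in("top","scene"):
    p=env.read_camera(n);save(p,n+"0.png");print(n,p["position"],p["orientation"],p["fx"])
    for t in("corbel","bar","cabinet","drawer_front","tin","pot","scraper"):
        try:
            for d in env.find_in(p,t)[:3]:print(t,round(d["score"],2),tow(p,d["centre"]).round())
        except Exception as e:print(t,e)
E
```

```text
pics
{'t': 0.0, 'joints': array([-1.34161627e+00,  4.91525888e-01,  1.55946345e+00,  9.06232398e-08,
        1.09167314e+00, -1.05602916e-01]), 'qvel': array([-1.30449940e-03,  2.67211698e-05, -2.03383276e-04, -6.43269754e-04,
       -1.13525908e-03,  2.51250346e-04]), 'tau': array([-4.43104454e-06, -6.12651944e+01, -2.58190316e+01,  6.92755077e-02,
        4.81525704e-02, -9.32353782e-05]), 'eef_pos': array([ 205.31657055, -590.05487837,  214.07783901]), 'tcp_rot': array([-3.14052879e+00, -1.12847347e-04,  3.34782874e-01]), 'ft_force': array([-0.4358657 , -0.65512295,  0.35948811]), 'moment': array([ 0.01559209, -0.03442235,  0.06807402]), 'grip_force': 0.0, 'opening': 0.9978522886709785}
top [ 345.96387428 -169.14473184 1423.12001818] [-3.02243577 -0.00737095 -1.55815302] 500.5062443578311
corbel 0.88 [ 441. -402.   58.]
corbel 0.87 [ 323. -264.   52.]
corbel 0.8 [ 491. -239.   50.]
bar 0.96 [ 279. -574.   21.]
bar 0.56 [ 660. -221.   22.]
cabinet 0.69 [610. 200.  97.]
drawer_front 0.77 [506. 220.  15.]
tin 0.9 [722.  -9.  62.]
pot 0.69 [638.   3.  28.]
pot 0.52 [508. 220.  14.]
scraper 0.65 [489.  11.   4.]
scene [1313.01773228 -807.92490487 1172.01379621] [-2.38917858 -0.01024256  0.91819695] 526.6137439615725
corbel 0.78 [ 335. -276.   53.]
corbel 0.66 [ 496. -254.   50.]
corbel 0.55 [ 458. -403.   52.]
bar 0.96 [ 284. -577.   21.]
bar 0.95 [ 665. -228.   23.]
drawer_front 0.64 [447. 217.  31.]
tin 0.78 [736. -12.  74.]
pot 0.65 [625.   4.  45.]
scraper 0.79 [484.   2.   3.]
```

View pics/top0.png

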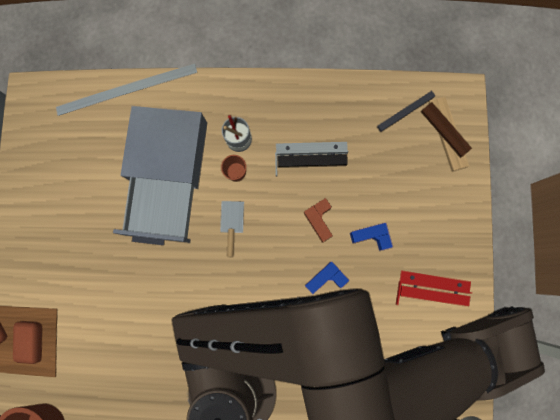

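View pics/scene0.png

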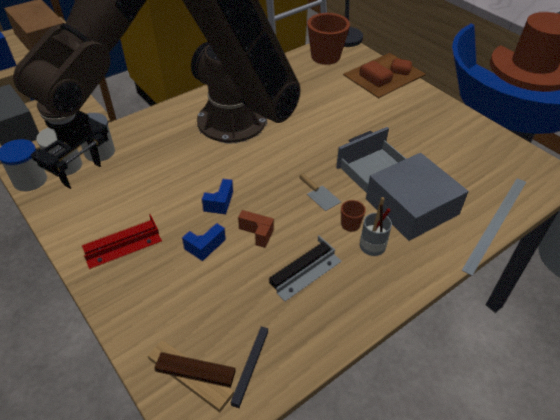

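```bash
cat >> h.py <<'E'
from scipy.optimize import minimize
def ortho(p,z,x0,x1,y0,y1):
    """image, cloud resampled at 1 mm on plane z; index [x-x0,y-y0]"""
    X,Y=np.meshgrid(np.arange(x0,x1),np.arange(y0,y1),indexing="ij")
    P=np.stack([X,Y,np.full_like(X,z)],-1).reshape(-1,3).astype(float)
    Rm=rot(p["orientation"]);c=(P-np.array(p["position"]))@Rm
    K=np.array([[p["fx"],0,p["cx"]],[0,p["fy"],p["cy"]],[0,0,1.]])
    uv=cv2.projectPoints(c,np.zeros(3),np.zeros(3),K,np.array(p["D"],float))[0].reshape(*X.shape,2).astype(np.float32)
    im=cv2.remap(p["img"],uv[...,0],uv[...,1],cv2.INTER_LINEAR)
    Z=cv2.remap(cloud(p)[...,2].astype(np.float32),uv[...,0],uv[...,1],cv2.INTER_NEAREST)
    return im,Z
def fit(mask,x0,y0,poly,starts):
    best=None
    dist=cv2.GaussianBlur(mask.astype(np.float32),(0,0),1.0)
    def cost(q):
        c,s=np.cos(q[2]),np.sin(q[2])
        P=poly@np.array([[c,s],[-s,c]])+q[:2]-[x0,y0]
        m=np.zeros(mask.shape,np.uint8)
        cv2.fillPoly(m,[np.round(P[:,::-1]*16).astype(np.int32)],1,shift=4)
        m=cv2.GaussianBlur(m.astype(np.float32),(0,0),1.0)
        return np.abs(m-dist).sum()/len(poly)/100
    for s in starts:
        r=minimize(cost,s,method="Nelder-Mead",options=dict(initial_simplex=np.array(s)+np.array([[0,0,0],[6,0,0],[0,6,0],[0,0,.2]]),xatol=.02,fatol=1e-4))
        if best is None or r.fun<best.fun:best=r
    return best.x,best.fun*len(poly)*100/mask.sum()
L=np.array([[-40,-27],[60,-27],[60,5],[3,5],[-8,16],[-8,45],[-40,45]],float)
def rect(a,b,c,d):return np.array([[a,c],[b,c],[b,d],[a,d]],float)
def corbel(p,x,y,z=54,dz=8,r=90):
    x0,y0=int(x-r),int(y-r);im,Z=ortho(p,z,x0,x0+2*r,y0,y0+2*r)
    h=im.astype(int);m=(h[...,0]>h[...,2]*1.5+10)&(np.abs(Z-z)<dz)
    n,l,st,_=cv2.connectedComponentsWithStats(m.astype(np.uint8));m=l==1+np.argmax(st[1:,4])
    yy,xx=np.nonzero(m);cx,cy=x0+yy.mean(),y0+xx.mean()
    return fit(m,x0,y0,L,[[cx,cy,a] for a in np.arange(-3,3.1,.6)]),m.sum()
E
python3 - <<'E'
from h import *
for n in("top","scene"):
    p=env.read_camera(n);C=cloud(p)
    t=C[(np.abs(C[...,0]-450)<150)&(np.abs(C[...,1]+50)<50)];print(n,"table z",np.median(t[:,2]))
    print("corbel",corbel(p,491,-245))
    im,Z=ortho(p,25,590,750,-360,-90)
    cv2.imwrite(f"pics/bar_{n}.png",cv2.resize(im[::-1,::-1,::-1],None,fx=2,fy=2))
    dark=(im.max(-1)<75)&(Z>14)&(Z<34)
    k,l,st,_=cv2.connectedComponentsWithStats(dark.astype(np.uint8));m=l==1+np.argmax(st[1:,4])
    yy,xx=np.nonzero(m)
    print("bar",fit(m,590,-360,rect(-15,15,-100,100),[[590+yy.mean(),-360+xx.mean(),a] for a in(-.2,0,.2)]),m.sum())
    im,Z=ortho(p,100,350,800,50,350)
    m=((Z>94)&(Z<106)).astype(np.uint8);k,l,st,_=cv2.connectedComponentsWithStats(m);m=l==1+np.argmax(st[1:,4])
    yy,xx=np.nonzero(m);q,e=fit(m,350,50,rect(-60,140,-100,100),[[350+yy.mean()-40,50+xx.mean(),a] for a in(-.1,0,.1)])
    print("cab",q,e,m.sum())
    c,s=np.cos(q[2]),np.sin(q[2]);D=(C[...,:2]-q[:2])@np.array([[c,-s],[s,c]])
    f=(D[...,0]<-100)&(D[...,0]>-300)&(np.abs(D[...,1])<90)&(C[...,2]>86)&(C[...,2]<102)
    print("front top x",np.percentile(D[f][:,0],[2,10,50,90,98]).round(1),f.sum(),np.percentile(D[f][:,1],[2,98]))
    for t in("tin","pot","scraper"):
        d=env.find_in(p,t)[0];print(t,tow(p,d["centre"]).round())
E
```

```text
top table z -0.2420513183951698
corbel ((array([ 488.66804708, -239.65091774,    3.71537588]), np.float64(0.05716075722274323)), np.int64(4511))
bar (array([ 6.58240318e+02, -2.18204858e+02,  4.01913071e-02]), np.float64(0.08187960059827347)) 6343
cab [ 6.44121834e+02  2.02270046e+02 -9.37522308e-02] 0.05886996086924222 38450
front top x [-233.2 -229.8 -215.  -207.1 -205. ] 480 [-82.6081631   84.41653891]
tin [721.  -9.  64.]
pot [639.   4.  30.]
scraper [486.   8.   4.]
scene table z 0.16484081089754454
corbel ((array([ 491.5690541 , -241.75045419,    3.70892884]), np.float64(0.09412414430876997)), np.int64(5146))
bar (array([ 6.62783134e+02, -2.19443259e+02,  4.16056080e-02]), np.float64(0.15620552309907798)) 7292
cab [ 6.45871010e+02  2.02068979e+02 -9.34587138e-02] 0.04537280369181878 40480
front top x [-234.4 -229.3 -210.8 -205.3 -203.7] 284 [-86.09802624  84.9420685 ]
tin [735. -13.  74.]
pot [628.   4.  46.]
scraper [484.   5.   5.]
```

View pics/bar_top.png

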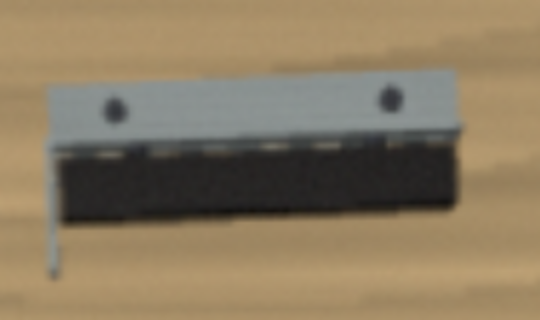

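The top view shows the terracotta corbel at px (319,219) and the dark bar at (312,157). The stop tab is at the bar's left end, px (277,165), and the drawer is open at (160,208). In the bar crop, the bar spans cols 60–456 and the tab is at col 53. The fits from the two cameras agree to within about 2–4 mm. I'll move above the corbel now.

```bash
cat >> h.py <<'E'
def go(x,y,z,yaw):
    "remaining shift in tool axes (cm) and turn about tool z, for a tool-down pose"
    s=env.state();Rm=rot(s["tcp_rot"]);d=np.array([x,y,z])-s["eef_pos"]
    w=s["tcp_rot"][2];t=-((yaw-w+np.pi)%(2*np.pi)-np.pi)
    print("t",round(s["t"],2),"pos",s["eef_pos"].round(1),"rpy",s["tcp_rot"].round(3),"q6",s["joints"][5].round(2),"F",s["ft_force"].round(1),"open",round(s["opening"],2))
    print("shift cm",(Rm.T@d/10).round(2),"turn",round(t,3))
E
python3 -m inch '[[0,0,0,3.7,-2.44,0.6,-1],[0,0,0,3.7,-2.44,0.6,-1],[0,0,0,3.7,-2.44,0.6,-1],[0,0,0,3.7,-2.44,0.6,-1],[0,0,0,3.7,-2.44,0.6,-1],[0,0,0,3.7,-2.44,0.6,-1],[0,0,0,3.7,-2.44,0.6,-1],[0,0,0,3.7,-2.44,0.6,-1],[0,0,0,3.7,-2.44,0.6,-1],[0,0,0,3.7,-2.44,0.6,-1]]'
python3 -m inch '[[0,0,-0.18,0,0,0,-1],[0,0,-0.18,0,0,0,-1],[0,0,-0.18,0,0,0,-1],[0,0,-0.18,0,0,0,-1],[0,0,-0.18,0,0,0,-1],[0,0,-0.18,0,0,0,-1],[0,0,-0.18,0,0,0,-1],[0,0,-0.18,0,0,0,-1],[0,0,-0.18,0,0,0,-1],[0,0,-0.18,0,0,0,-1],[0,0,-0.18,0,0,0,-1],[0,0,-0.18,0,0,0,-1],[0,0,-0.18,0,0,0,-1],[0,0,-0.18,0,0,0,-1],[0,0,-0.18,0,0,0,-1],[0,0,-0.18,0,0,0,-1],[0,0,-0.18,0,0,0,-1],[0,0,-0.18,0,0,0,-1],[0,0,0,0,0,0,-1]]'
python3 -c "
from h import *
go(472.3,-239,32,3.712)"
```

```text
t: 2.45
eef_pos: [475.5, -237.1, 154.6]
tcp_rot: [3.141, -0.0, 0.335]
ft_force: [0.3, -0.4, 0.1]
opening: 0.999
grip_force: 0.0
t: 4.82
eef_pos: [474.7, -238.3, 154.7]
tcp_rot: [-3.141, 0.0, -2.71]
ft_force: [0.1, -0.0, 0.7]
opening: 1.002
grip_force: 0.0
t 4.83 pos [ 474.7 -238.3  154.7] rpy [-3.141  0.    -2.71 ] q6 -2.59 F [ 0.1 -0.   0.7] open 1.0
shift cm [ 0.25  0.04 12.27] turn -0.138
```

```bash
python3 -m inch '[[0,0,-0.047,0.25,0.04,0,-1],[0,0,0,0,0,3.2,-1],[0,0,0,0,0,3.2,-1],[0,0,0,0,0,3,-1],[0,0,0,0,0,1.8,-1],[0,0,0,0,0,1,-1],[0,0,0,0,0,0,-1],[0,0,0,0,0,0,1],[0,0,0,0,0,0,1],[0,0,0,0,0,0,1],[0,0,0,0,0,0,1],[0,0,0,0,0,0,1],[0,0,0,0,0,0,1],[0,0,0,0,0,0,1],[0,0,0,0,0,0,1]]'
python3 -c "
from h import *
go(472.3,-239,32,3.62)
p=env.read_camera('top');print(corbel(p,488,-240));save(p,'grasp.png')
p=env.read_camera('scene');print(corbel(p,488,-240))"
```

```text
t: 6.7
eef_pos: [471.9, -238.6, 32.6]
tcp_rot: [3.141, -0.0, -2.661]
ft_force: [-2.9, 3.0, 1.7]
opening: 0.346
grip_force: 28.6
t 6.7 pos [ 471.9 -238.6   32.6] rpy [ 3.141 -0.    -2.661] q6 -2.64 F [-2.9  3.   1.7] open 0.35
shift cm [-0.02 -0.05  0.06] turn 0.002Traceback (most recent call last):
  File "<string>", line 4, in <module>
    p=env.read_camera('top');print(corbel(p,488,-240));save(p,'grasp.png')
                                   ~~~~~~^^^^^^^^^^^^
  File "h.py", line 47, in corbel
    n,l,st,_=cv2.connectedComponentsWithStats(m.astype(np.uint8));m=l==1+np.argmax(st[1:,4])
                                                                         ~~~~~~~~~^^^^^^^^^^
    return _wrapfunc(a, 'argmax', axis=axis, out=out, **kwds)
    return bound(*args, **kwds)
ValueError: attempt to get argmax of an empty sequence
```

```bash
python3 -m inch '[[0,0,0,0,0,-0.5,1],[0,0,0,0,0,-1,1],[0,0,0.18,0,0,-0.5,1],[0,0,0.18,0,0,0,1],[0,0,0.18,0,0,0,1],[0,0,0.18,0,0,0,1],[0,0,0.18,0,0,0,1],[0,0,0.18,0,0,0,1],[0,0,0.18,0,0,0,1],[0,0,0.18,0,0,0,1],[0,0,0.18,0,0,0,1],[0,0,0.18,0,0,0,1],[0,0,0.18,0,0,0,1],[0,0,0.028,0,0,0,1],[0,0,0,0,0,0,1]]'
python3 -c "
from h import *
go(607,-175,42,1.612)
p=env.read_camera('scene');save(p,'lift.png')
for z in (72,): print(corbel(p,488,-240,z,10))"
```

```text
t: 8.62
eef_pos: [472.3, -239.1, 52.9]
tcp_rot: [3.141, 0.0, 1.617]
ft_force: [-0.1, -0.2, -5.8]
opening: 0.35
grip_force: 28.7
t 8.62 pos [ 472.3 -239.1   52.9] rpy [3.141 0.    1.617] q6 -0.64 F [-0.1 -0.2 -5.8] open 0.35
shift cm [ 5.78 13.75  1.09] turn 0.005
((array([ 464.81261137, -260.35360052,    1.64312628]), np.float64(0.5241054408955124)), np.int64(3816))
```

View pics/lift.png

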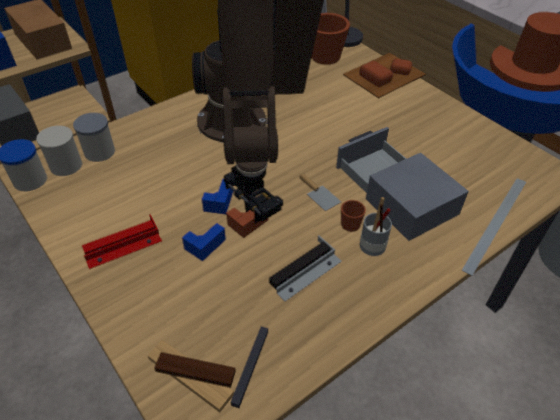

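```bash
python3 -m inch '[[0,0,0.005,1,2.2,0,1],[0,0,0,1,2.3,0,1],[0,0,0,1,2.3,0,1],[0,0,0,1,2.3,0,1],[0,0,0,1,2.3,0.5,1],[0,0,0,0.75,2.3,0.5,1],[0,0,0,0,0,0.6,1],[0,0,0,0,0,0.3,1],[0,0,0,0,0,0,1]]'
python3 -c "
from h import *
go(607,-175,33.6,1.612)
p=env.read_camera('scene');print(corbel(p,590,-185,55,12))"
```

```text
t: 9.8
eef_pos: [606.1, -176.5, 33.5]
tcp_rot: [-3.141, -0.0, 1.609]
ft_force: [-1.1, 0.6, -5.4]
opening: 0.333
grip_force: 29.7
t 9.8 pos [ 606.1 -176.5   33.5] rpy [-3.141 -0.     1.609] q6 -0.43 F [-1.1  0.6 -5.4] open 0.33
shift cm [ 0.14  0.09 -0.01] turn -0.003
((array([ 597.60664238, -200.20048942,    1.62271245]), np.float64(0.47331324484060894)), np.int64(3957))
```

```bash
python3 -m inch '[[0,0,0,0.1,0.8,0,1],[0,0,0,0,0.8,0,1],[0,0,0,0,0,0,1]]'
for i in 1 ; do python3 -m inch '[[0,0,0,0,0.2,0,1],[0,0,0,0,0,0,1]]'; done
python3 -m inch '[[0,0,0,0,0.2,0,1],[0,0,0,0,0,0,1]]'
python3 -m inch '[[0,0,0,0,0.2,0,1],[0,0,0,0,0,0,1]]'
```

```text
t: 10.22
eef_pos: [623.6, -174.6, 33.7]
tcp_rot: [3.141, 0.0, 1.609]
ft_force: [-0.3, 0.2, -5.7]
opening: 0.335
grip_force: 29.7
t: 10.48
eef_pos: [624.8, -174.5, 33.6]
tcp_rot: [-3.142, 0.0, 1.609]
ft_force: [-0.2, 0.2, -5.1]
opening: 0.338
grip_force: 29.7
t: 10.72
eef_pos: [626.8, -174.4, 33.6]
tcp_rot: [-3.141, -0.0, 1.609]
ft_force: [-0.3, 0.6, -5.0]
opening: 0.338
grip_force: 29.7
t: 10.98
eef_pos: [628.5, -174.3, 33.5]
tcp_rot: [-3.141, -0.0, 1.609]
ft_force: [-2.4, 1.1, -5.0]
opening: 0.334
grip_force: 29.7
```

```bash
python3 -m inch '[[0,0,0,0,0.15,0,1],[0,0,0,0,0,0,1],[0,0,0,0,0,0,1]]'
```

```text
t: 11.35
eef_pos: [629.8, -174.0, 33.4]
tcp_rot: [-3.14, -0.001, 1.609]
ft_force: [-5.0, 1.9, -4.4]
opening: 0.339
grip_force: 29.9
```

```bash
python3 -m inch '[[0,0,0,-0.3,0,0,1],[0,0,0,-0.5,0,0,1],[0,0,0,-0.5,0,0,1],[0,0,0,-0.5,0,0,1],[0,0,0,-0.4,0,0,1],[0,0,0,-0.4,0,0,1],[0,0,0,-0.4,0,0,1]]'
```

```text
t: 12.22
eef_pos: [630.9, -204.0, 33.3]
tcp_rot: [-3.14, -0.001, 1.609]
ft_force: [-4.7, 2.7, -4.5]
opening: 0.338
grip_force: 29.9
```

```bash
python3 -m inch '[[0,0,0,-0.4,0,0,1],[0,0,0,-0.4,0,0,1],[0,0,0,-0.4,0,0,1],[0,0,0,-0.4,0,0,1],[0,0,0,-0.4,0,0,1],[0,0,0,-0.4,0,0,1],[0,0,0,-0.4,0,0,1]]'
python3 -m inch '[[0,0,0,-0.4,0.02,0,1],[0,0,0,-0.4,0,0,1],[0,0,0,-0.4,0,0,1],[0,0,0,-0.4,0,0,1],[0,0,0,-0.4,0,0,1],[0,0,0,-0.4,0,0,1],[0,0,0,-0.3,0,0,1],[0,0,0,0,0,0,1]]'
```

```text
t: 13.1
eef_pos: [632.0, -232.0, 33.3]
tcp_rot: [-3.14, -0.001, 1.609]
ft_force: [-4.1, 2.0, -4.5]
opening: 0.336
grip_force: 29.9
t: 14.1
eef_pos: [633.3, -259.2, 33.2]
tcp_rot: [-3.14, -0.001, 1.609]
ft_force: [-3.9, 0.1, -7.0]
opening: 0.338
grip_force: 29.9
```

```bash
python3 -m inch '[[0,0,0,0,-1,0,1],[0,0,0,0,-2,-0.4,1],[0,0,0,0,-3,-0.8,1],[0,0,-0.1,0,-2,-0.8,1],[0,0,-0.18,0,0,0,1],[0,0,-0.18,0,0,0,1],[0,0,-0.18,0,0,0,1],[0,0,-0.18,0,0,0,1],[0,0,-0.18,0,0,0,1],[0,0,-0.18,0,0,0,1],[0,0,-0.18,0,0,0,1],[0,0,-0.18,0,0,0,1],[0,0,-0.031,0,0,0,1],[0,0,0,0,0,0,1]]'
python3 -c "
from h import *
go(568,-155,33.6,3.180)"
```

```text
t: 15.85
eef_pos: [553.9, -262.4, 53.9]
tcp_rot: [-3.141, 0.001, -3.106]
ft_force: [0.0, -0.1, -4.9]
opening: 0.334
grip_force: 30.0
t 15.85 pos [ 553.9 -262.4   53.9] rpy [-3.141e+00  1.000e-03 -3.106e+00] q6 -2.16 F [ 0.  -0.1 -4.9] open 0.33
shift cm [-1.79 10.69  2.02] turn -0.003
```

```bash
python3 -m inch '[[0,0,-0.003,-0.3,1.5,0,1],[0,0,0,-0.3,2,0,1],[0,0,0,-0.3,2,0.3,1],[0,0,0,-0.3,2,0.3,1],[0,0,0,-0.3,2,0.4,1],[0,0,0,-0.29,1.19,0.5,1],[0,0,0,0,0,0.5,1],[0,0,0,0,0,0,1]]'
python3 -c "
from h import *
go(568,-155,33.6,3.183)
p=env.read_camera('scene');save(p,'short.png')"
python3 -m inch '[[0,0,0,-0.8,0,0,1],[0,0,0,-0.7,0,0,1],[0,0,0,0,0,0,1]]'
python3 -m inch '[[0,0,0,-0.2,0,0,1],[0,0,0,0,0,0,1]]'
```

```text
t: 16.85
eef_pos: [567.3, -155.1, 33.2]
tcp_rot: [3.142, -0.0, -3.101]
ft_force: [0.4, -0.4, -5.2]
opening: 0.336
grip_force: 30.0
t 16.85 pos [ 567.3 -155.1   33.2] rpy [ 3.142 -0.    -3.101] q6 -1.99 F [ 0.4 -0.4 -5.2] open 0.34
shift cm [-0.07  0.   -0.04] turn -0.0
t: 17.27
eef_pos: [583.0, -154.3, 33.7]
tcp_rot: [-3.141, 0.001, -3.1]
ft_force: [0.2, 0.1, -5.4]
opening: 0.335
grip_force: 30.0
t: 17.52
eef_pos: [584.4, -154.0, 33.6]
tcp_rot: [-3.141, 0.0, -3.1]
ft_force: [0.1, 0.1, -5.8]
opening: 0.338
grip_force: 30.0
```

View pics/short.png

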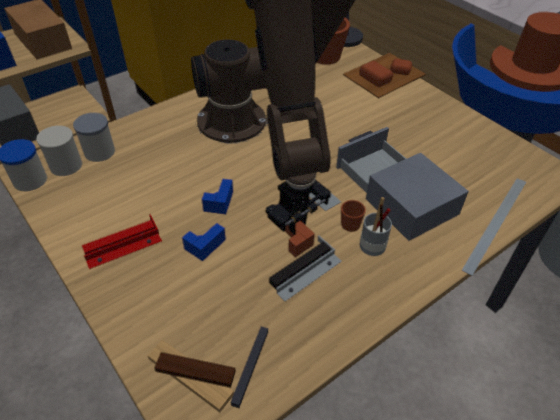

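The scene view shows the corbel in the gripper at px (300,238), with its short face towards the bar and close to the stop end (328,245). The pot is clear. I'll keep approaching in small steps.

```bash
python3 -m inch '[[0,0,0,-0.2,0,0,1],[0,0,0,0,0,0,1]]'; python3 -m inch '[[0,0,0,-0.2,0,0,1],[0,0,0,0,0,0,1]]'
```

```text
t: 17.77
eef_pos: [586.2, -153.9, 33.6]
tcp_rot: [3.142, -0.0, -3.1]
ft_force: [-1.1, 0.0, -4.5]
opening: 0.341
grip_force: 30.0
t: 18.02
eef_pos: [587.9, -153.7, 33.5]
tcp_rot: [3.141, -0.001, -3.101]
ft_force: [-4.3, 0.4, -2.2]
opening: 0.336
grip_force: 30.0
```

```bash
python3 -m inch '[[0,0,0,-0.05,0,0,1],[0,0,0,0,-0.2,0,1],[0,0,0,0,-0.4,0,1],[0,0,0,0,-0.5,0,1],[0,0,0,0,-0.5,0,1],[0,0,0,0,-0.5,0,1],[0,0,0,0,-0.5,0,1],[0,0,0,0,-0.4,0,1]]'
python3 -m inch '[[0,0,0,-0.02,-0.4,0,1],[0,0,0,0,-0.4,0,1],[0,0,0,0,-0.4,0,1],[0,0,0,0,-0.4,0,1],[0,0,0,0,-0.4,0,1],[0,0,0,0,-0.4,0,1],[0,0,0,0,-0.4,0,1],[0,0,0,0,-0.4,0,1]]'
```

```text
t: 19.02
eef_pos: [589.3, -183.5, 33.2]
tcp_rot: [3.141, -0.002, -3.1]
ft_force: [-5.3, 2.3, -6.6]
opening: 0.333
grip_force: 30.0
t: 20.02
eef_pos: [590.7, -215.4, 33.1]
tcp_rot: [3.14, -0.002, -3.1]
ft_force: [-5.0, 2.2, -4.7]
opening: 0.335
grip_force: 30.0
```

```bash
python3 -m inch '[[0,0,0,-0.02,-0.4,0,1],[0,0,0,0,-0.4,0,1],[0,0,0,0,-0.4,0,1],[0,0,0,0,-0.4,0,1],[0,0,0,0,-0.4,0,1],[0,0,0,0,-0.4,0,1],[0,0,0,0,-0.4,0,1],[0,0,0,0,-0.4,0,1],[0,0,0,0,-0.4,0,1],[0,0,0,0,-0.4,0,1],[0,0,0,0,0,0,1]]'
```

```text
t: 21.4
eef_pos: [592.6, -255.6, 33.1]
tcp_rot: [3.141, -0.002, -3.101]
ft_force: [-5.5, 0.0, -6.3]
opening: 0.335
grip_force: 30.0
```

```bash
python3 -m inch '[[0,0,0,1,0,0,1],[0,0,0,2,0,-0.5,1],[0,0,0,1,0,-2,1],[0,0,0,0,0,-3,1],[0,0,0,0,0,-3,1],[0,0,0.067,0,0,-3,1],[0,0,0.067,0,0,-1,1],[0,0,0,0,0,0,1]]'
python3 -c "
from h import *
go(502.8,226.2,155,3.048)"
```

```text
t: 22.4
eef_pos: [553.7, -257.6, 159.5]
tcp_rot: [-3.14, 0.002, 3.049]
ft_force: [-0.1, 0.0, -5.0]
opening: 0.337
grip_force: 30.0
t 22.4 pos [ 553.7 -257.6  159.5] rpy [-3.140e+00  2.000e-03  3.049e+00] q6 -2.02 F [-0.1  0.  -5. ] open 0.34
shift cm [ 9.52 47.71  0.37] turn 0.001
```

```bash
python3 -m inch '[[0,0,0,0.5,2.5,0,1],[0,0,0,0.8,4,0,1],[0,0,0,0.8,4,0,1],[0,0,0,0.8,4,0,1],[0,0,0,0.8,4,0,1],[0,0,0,0.8,4,0,1],[0,0,0,0.8,4,0,1],[0,0,0,0.8,4,0,1],[0,0,0,0.8,4,0,1],[0,0,0,0.8,4,0,1],[0,0,0,0.8,4,0,1],[0,0,0,0.6,3.2,0,1],[0,0,0,0.42,2,0,1],[0,0,0,0,0,0,1],[0,0,0,0,0,0,1]]'
python3 -c "
from h import *
go(502.8,226.2,46.6,3.048)
for n in ('scene','top'):
    p=env.read_camera(n);save(p,n+'_over.png')
    C=cloud(p);q=[645,202.2,-.0936]
    c,s=np.cos(q[2]),np.sin(q[2]);D=(C[...,:2]-q[:2])@np.array([[c,-s],[s,c]])
    f=(D[...,0]<-150)&(D[...,0]>-260)&(np.abs(D[...,1])<95)&(C[...,2]>86)&(C[...,2]<102);print(np.percentile(D[f][:,0],[2,50,90,98]).round(1),f.sum())
    "
```

```text
t: 24.28
eef_pos: [502.7, 225.8, 158.3]
tcp_rot: [-3.141, -0.0, 3.049]
ft_force: [-0.0, -0.5, -6.4]
opening: 0.336
grip_force: 30.0
t 24.27 pos [502.7 225.8 158.3] rpy [-3.141 -0.     3.049] q6 -1.18 F [-0.  -0.5 -6.4] open 0.34
shift cm [-1.000e-02  4.000e-02  1.117e+01] turn 0.001
[-234.7 -211.9 -204.4 -203.2] 207
[-234.  -217.5 -208.5 -206.1] 402
```

View pics/scene_over.png

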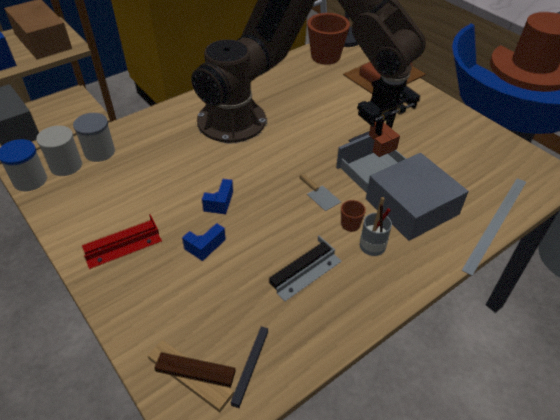

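The corbel hangs over the open drawer at px (385,142), and the drawer hasn't moved. I'll lower it.

```bash
python3 -m inch '[[0,0,0,0,0,2,1],[0,0,0,0,0,2.5,1],[0,0,0,0,0,2.5,1],[0,0,0,0,0,2,1],[0,0,0,0,0,1,1],[0,0,0,0,0,0.6,1],[0,0,0,0,0,0.3,1],[0,0,0,0,0,0,1]]'
python3 -m inch '[[0,0,0,0,0,0.1,1],[0,0,0,0,0,0.1,1],[0,0,0,0,0,0,1]]'
```

```text
t: 25.38
eef_pos: [503.1, 226.4, 49.9]
tcp_rot: [3.142, 0.0, 3.049]
ft_force: [0.4, 0.8, -4.7]
opening: 0.335
grip_force: 30.0
t: 25.75
eef_pos: [502.9, 226.4, 47.6]
tcp_rot: [-3.142, 0.0, 3.049]
ft_force: [-0.2, 1.1, -6.1]
opening: 0.337
grip_force: 30.0
```

```bash
python3 -m inch '[[0,0,0,0,0,0.08,1],[0,0,0,0,0,0,1],[0,0,0,0,0,0,0.2],[0,0,0,0,0,0,-0.2],[0,0,0,0,0,0,-0.2],[0,0,0,0,0,0,-0.2],[0,0,0,0,0,0,-0.2],[0,0,0,0,0,-2,-0.2],[0,0,0,0,0,-4,-0.2],[0,0,0,0,0,-5,-0.2],[0,0,0,0,0,-4,-0.2]]'
python3 -c "
from h import *
go(502.8,226.2,190,3.048)
p=env.read_camera('scene');r=corbel(p,515,220,68,10);print(r)
x,y,_=r[0][0];q=[645,202.2,-.0936];c,s=np.cos(q[2]),np.sin(q[2]);print(np.array([x-q[0],y-q[1]])@np.array([[c,-s],[s,c]]))
save(p,'placed.png')"
```

```text
t: 27.12
eef_pos: [502.9, 226.4, 198.7]
tcp_rot: [3.141, 0.001, 3.049]
ft_force: [1.2, -0.2, -0.6]
opening: 0.602
grip_force: 0.0
t 27.12 pos [502.9 226.4 198.7] rpy [3.141e+00 1.000e-03 3.049e+00] q6 -1.17 F [ 1.2 -0.2 -0.6] open 0.6
shift cm [ 0.01 -0.02  0.87] turn 0.001
((array([518.84384076, 209.34784138,   3.04805406]), np.float64(0.09570147789522858)), np.int64(4741))
[-126.27199953   -4.67442891]
```

View pics/placed.png

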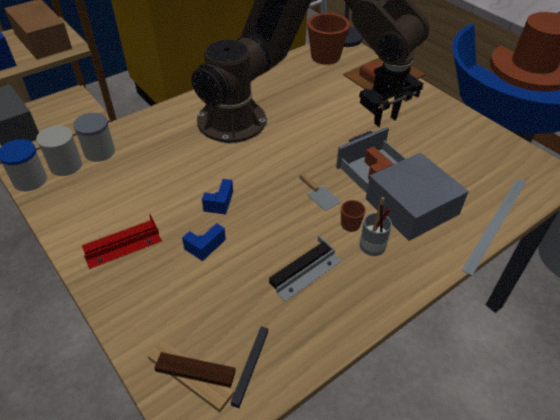

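```bash
python3 -m inch '[[0,0,0,2,0.3,0,1],[0,0,0,3,0.3,0,1],[0,0,0,3,0.3,0,1],[0,0,0,3,0.2,0,1],[0,0,0,1,0,0,1],[0,0,0,0,0,2.5,1],[0,0,0,0,0,4,1],[0,0,0,0,0,4,1],[0,0,0,0,0,2,1],[0,0,0,0,0,0,1]]'
python3 -c "
from h import *
go(381.2,227,72,3.048)"
```

```text
t: 28.42
eef_pos: [383.7, 248.0, 70.3]
tcp_rot: [-3.14, -0.003, 3.049]
ft_force: [0.5, 0.1, 0.8]
opening: 0.005
grip_force: 0.0
t 28.43 pos [383.7 248.   70.3] rpy [-3.140e+00 -3.000e-03  3.049e+00] q6 -1.05 F [0.5 0.1 0.8] open 0.01
shift cm [ 0.05 -2.11 -0.17] turn 0.001
```

```bash
python3 -m inch '[[0,0,0,0,-1,0,1],[0,0,0,0,-1.1,0,1],[0,0,0,-0.7,0,0,1],[0,0,0,-0.7,0,0,1],[0,0,0,-0.6,0,0,1],[0,0,0,-0.6,0,0,1],[0,0,0,-0.6,0,0,1],[0,0,0,-0.6,0,0,1],[0,0,0,0,0,0,1]]'
python3 -m inch '[[0,0,0,-0.6,0,0,1],[0,0,0,-0.8,0,0,1],[0,0,0,-0.8,0,0,1],[0,0,0,-0.8,0,0,1],[0,0,0,-0.8,0,0,1],[0,0,0,-0.8,0,0,1],[0,0,0,-0.8,0,0,1],[0,0,0,-0.8,0,0,1],[0,0,0,-0.8,0,0,1],[0,0,0,-0.8,0,0,1],[0,0,0,-0.8,0,0,1],[0,0,0,-0.8,0,0,1]]'
python3 -c "
from h import *
go(546,211,72,3.048)"
```

```text
t: 29.55
eef_pos: [421.1, 224.1, 71.8]
tcp_rot: [3.141, 0.001, 3.049]
ft_force: [-0.5, 0.0, 0.4]
opening: 0.005
grip_force: 0.0
t: 31.05
eef_pos: [514.4, 215.2, 71.8]
tcp_rot: [-3.141, -0.0, 3.049]
ft_force: [-2.5, -1.4, -1.1]
opening: 0.004
grip_force: 1.4
t 31.05 pos [514.4 215.2  71.8] rpy [-3.141 -0.     3.049] q6 -1.2 F [-2.5 -1.4 -1.1] open 0.0
shift cm [-3.18 -0.13 -0.02] turn 0.001
```

```bash
python3 -m inch '[[0,0,0,-0.7,0,0,1],[0,0,0,-0.7,0,0,1],[0,0,0,-0.6,0,0,1],[0,0,0,-0.4,0,0,1],[0,0,0,-0.3,0,0,1]]'
python3 -m inch '[[0,0,0,-0.3,0,0,1],[0,0,0,-0.2,0,0,1]]'
python3 -c "
from h import *
p=env.read_camera('top');C=cloud(p);q=[645,202.2,-.0936]
c,s=np.cos(q[2]),np.sin(q[2]);D=(C[...,:2]-q[:2])@np.array([[c,-s],[s,c]])
f=(D[...,0]<-62)&(D[...,0]>-260)&(np.abs(D[...,1])<95)&(C[...,2]>84)&(C[...,2]<102);print(np.percentile(D[f][:,0],[2,50,90,98]).round(1),f.sum())
save(p,'push.png')"
```

```text
t: 31.68
eef_pos: [541.0, 212.8, 71.8]
tcp_rot: [-3.142, 0.0, 3.049]
ft_force: [-3.5, -0.7, -0.0]
opening: 0.005
grip_force: 1.3
t: 31.92
eef_pos: [544.8, 212.4, 71.8]
tcp_rot: [-3.141, -0.002, 3.049]
ft_force: [-13.4, 2.0, 7.7]
opening: 0.008
grip_force: 6.9
[-72.9 -68.1 -63.7 -62.7] 40
```

View pics/push.png

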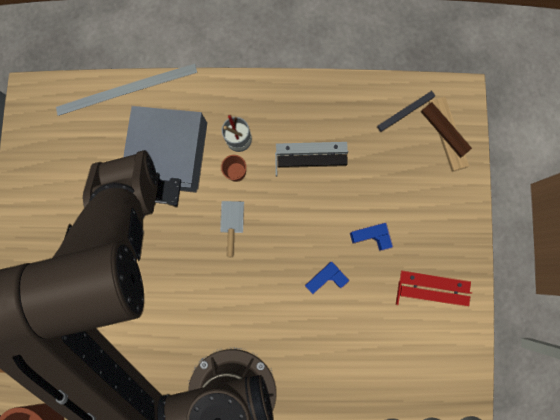

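The drawer front is against the cabinet and the force jumped at the stop. I'll press once more, then retreat and check.

```bash
python3 -m inch '[[0,0,0,-0.1,0,0,1],[0,0,0,0,0,0,1]]'
python3 -m inch '[[0,0,0,0.5,0,0,1],[0,0,0,1.5,0,0,1],[0,0,0,4,0,0,1],[0,0,0,4,0,0,1],[0,0,0,3,0,0,1],[0,0,0,0,0,-4,1],[0,0,0,0,0,-4,1],[0,0,0,0,0,-4,1],[0,0,0,0,0,0,1],[0,0,0,0,0,0,1]]'
python3 -c "
from h import *
for n in('top','scene'):
    p=env.read_camera(n);C=cloud(p);q=[645,202.2,-.0936]
    c,s=np.cos(q[2]),np.sin(q[2]);D=(C[...,:2]-q[:2])@np.array([[c,-s],[s,c]])
    f=(D[...,0]<-40)&(D[...,0]>-130)&(np.abs(D[...,1])<95)&(C[...,2]>84)&(C[...,2]<110);print(np.percentile(D[f][:,0],[1,2,50,98]).round(1),f.sum())
    for t in('tin','pot','scraper'):
        d=env.find_in(p,t);print(t,[tow(p,k['centre']).round() for k in d[:1]])
save(p,'end.png')"
```

```text
t: 32.22
eef_pos: [544.7, 212.4, 71.8]
tcp_rot: [-3.141, -0.004, 3.049]
ft_force: [-12.2, 0.3, 7.2]
opening: 0.006
grip_force: 6.4
t: 33.48
eef_pos: [416.8, 224.2, 191.3]
tcp_rot: [-3.141, 0.0, 3.049]
ft_force: [0.3, 0.5, -0.5]
opening: 0.005
grip_force: 0.0
[-88.7 -88.  -60.3 -40.8] 1025
tin [array([721.,  -8.,  62.])]
pot [array([637.,   0.,  28.])]
scraper [array([487.,   9.,   4.])]
[-88.4 -87.2 -57.5 -40.7] 491
tin [array([736., -12.,  71.])]
pot [array([628.,   4.,  48.])]
scraper [array([ 664., -226.,   24.])]
```

View pics/end.png

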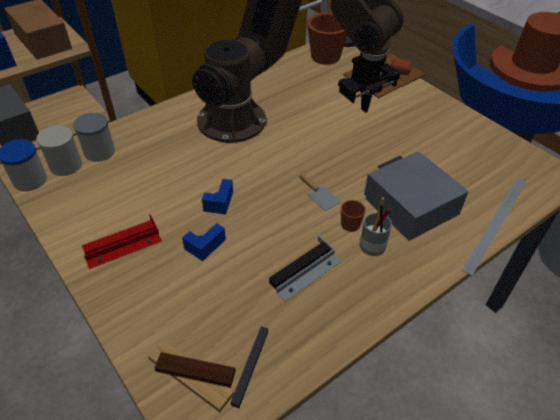

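The drawer is shut: the lip reads −88.5 mm and should be at −89. The bystanders are where they started.

```bash
python3 -c "
from cell import env
print(env.job_done())"
```

```text
the job is handed in; nothing more can be done
None
```

I rubbed both corbel faces along the bar from stop to open end, laid the corbel flat in the drawer and pushed it home; the job was handed in at about 34 s, and no verdict was returned.

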